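# Refill the needle station and trip its restock switch

### The job

Take the needle box out of the wooden rack by its two ends, set it down on the bare table top and let go of it; take it again across its long sides and lay it squarely in the middle of the nest of the metal station, never dropping or tipping it. Then register the refill with your fingers: push the roller lever of the limit switch over, away from the nest, until it clicks (about 25 degrees), well short of its end stop, and let it spring back upright. Do not trip the switch while the nest is empty, and leave the pin tin, the oil bottle and the chalk where they are.

Things in the scene. Friction and masses are not known exactly. Their poses are not given: they have to be found in the camera images.
- needle_box: Loose small box of machine needles, clear lid on a blue bottom, 39 (x) x 56 (y, its length) x 23 mm high, 50 g (varies), closed and solid. Origin at the centre of its underside, z up. It starts lying in the rack. Either way round is right.
- rack: Plywood rack fixed to the table, left or right. Base 90 (x) x 72 (y) x 12 mm; two walls 52 mm long (x), 8 mm thick, tops at 42 mm, 45 mm apart, form a channel along x, open at both ends. The box lies on the base with its length along the rack's x; the walls cover its long sides and stand 7 mm above it, its ends stand out 2 mm and are free. Origin: centre of underside.
- station: Aluminium plate 90 (x) x 200 (y) x 8 mm fixed to the table on the other side from the rack, with the nest centred at y = +55 mm and a grey limit switch at y = -55 mm (housing 34 x 42 mm, top at 72 mm). Origin: centre of the plate's underside, z up; the switch lever is on the -x side.
- nest_seat (a point): Centre of the nest's floor, 16 mm above the table, station's axes. The box's origin belongs here, its length along the station's y. Floor 46 mm (x); two end cheeks 44 mm wide (x), 7 mm thick, 30 mm above the floor, lean outward at +y and -y: 66 mm apart at the floor, 76 mm at the top. Open at -x, +x and on top; held by its ends the box does not go in.
- roller_center (a point): Centre of the black roller on the end of the switch lever; moves with it. Roller 20 mm in diameter, 12 mm wide along the station's x, spins freely. At rest at x = -31, y = -55, z = 105 mm in the station's frame, 50 mm straight above the lever's pivot; beside it on the nest's side nothing stands higher than 72 mm.
- switch_lever (a joint): Angle of the switch lever, rad: 0 = upright (rest), grows as the roller goes toward the station's -y, away from the nest; pivot axis along the station's x. Clicks at 0.40, end stop at 1.0; keep it under 0.85. A spring (0.03 N m at rest plus 0.3 N m/rad; about 3 N at the roller at the click) returns it to 0 when let go.
- pin_tin: Bystander: round pin tin with red lid, 67 mm across, 31 mm high, origin at the centre of its underside.
- oil_bottle: Bystander: oil bottle with red spout, 40 mm across, 128 mm high, origin at the centre of its underside.
- chalk: Bystander: light blue three-cornered tailor's chalk, 38 x 41 x 8 mm, origin at the centre of its underside.
Mind the look-alikes: they are no part of the job. What is shaped like the needle_box but green or turquoise is not meant.

How it is judged:
On the way, in this order (a step that is already met when the one before it is completed fails the run):
1. the needle box lies flat on the bare table top, let go (height (world z) of needle_box below 0.004 m and angle between needle_box's own z axis and vertical below 0.1 rad and contact force between the fingers and needle_box below 0.1 N and linear speed of needle_box below 0.03 m/s), for 0.2 s.
2. the needle box lies in the nest, let go (x of needle_box in the frame of nest_seat between -0.01 and 0.01 m and y of needle_box in the frame of nest_seat between -0.008 and 0.008 m and z of needle_box in the frame of nest_seat between -0.004 and 0.004 m and angle between the y axis of needle_box and the y axis of station, either way round below 0.2 rad and contact force between the fingers and needle_box below 0.1 N and linear speed of needle_box below 0.03 m/s), for 0.2 s.
3. the fingers push the lever past its click, with the box in the nest (value of joint switch_lever above 0.4 rad and contact force between the fingers and switch_lever above 0.3 N and x of needle_box in the frame of nest_seat between -0.01 and 0.01 m and y of needle_box in the frame of nest_seat between -0.008 and 0.008 m and z of needle_box in the frame of nest_seat between -0.004 and 0.004 m and angle between the y axis of needle_box and the y axis of station, either way round below 0.2 rad), for 0.1 s.
At the end, for the whole second after the job is handed in: The needle box rests on the nest's floor, let go, within 10 mm (across) and 8 mm (lengthwise) of the nest's centre and 11 degrees of square, either way round; the switch lever, after its click, is back within 0.08 rad of upright (all of step 2 and value of joint switch_lever below 0.08 rad); the robot touches nothing.
It fails at once if the lever is pushed nearly to its end stop (over 0.85 rad) (value of joint switch_lever above 0.85 rad).
It fails at once if the switch is tripped while the box is not in the nest (value of joint switch_lever above 0.4 rad and distance between needle_box and nest_seat above 0.03 m).
It fails at once if the box is dropped from more than about 13 mm or thrown (linear speed of needle_box above 0.5 m/s and contact force between the fingers and needle_box below 0.1 N).
It fails at once if the box is tipped over (angle between needle_box's own z axis and vertical above 0.7 rad).
It fails at once if the pin tin, the oil bottle or the chalk is moved more than 30 mm (distance of any of pin_tin, oil_bottle, chalk from where it was at the start of the episode above 0.03 m).
It also fails if it takes over 72 s, if anything falls off the work surface, if the arm or the gripper's body presses on something with over 40 N, if the wrist force passes 120 N, or if a joint passes its speed limit or range.

### The arm

A 6-joint arm with a two-finger parallel gripper is mounted at the origin on a cart in front of the work surface, level with it; the furniture and walls round the work are solid. World frame = base frame: x ahead of the robot, y to its left, z up, the work surface at z = 0. Lengths are in m, angles in rad, forces in N, time in s.
With the tool pointing down it reaches from about 0.35 to 0.775 m from the base axis. Payload 5.5 kg.
Tool frame: the origin (TCP) lies midway between the tips of the shut fingers; the grasp point (between the pads) lies 19 mm behind it; z points along the fingers, y is the direction in which the jaws open and shut (so a half turn about z gives the same grasp; the last joint's range is limited). The gripper opens to 85 mm and grips with 20 to 120 N. Pads are 22 mm wide; open, the fingers measure 114 mm over their backs; the gripper's body (76 mm by 85 mm) begins 54 mm behind the grasp point. The pads swing forward as they close: fully open they stand 13 mm farther back than shut.
Start: joints at [1.023, 0.313, 0.046, 1.304, 0, 1.431], TCP at [0.228, 0.528, 0.231] pointing down, gripper open.
Joint ranges: [-2.76, 2.76], [-0.86, 1.69], [-1.03, 1.26], [-2.2, 2.34], [-1.47, 1.5], [-3.14, 3.14]. Speed limits (rad/s): [2.57, 2.57, 3.14, 3.14, 3.14, 3.14].

### API

Orientations are given as [roll, pitch, yaw] about the fixed x, y, z axes, in that order (R = Rz(yaw) Ry(pitch) Rx(roll)).
In Python, from cell import manip gives the robot as it stands.
- The arm moves only by the shell command python3 -m handwheel 'ROWS'. ROWS is text: rows parted by semicolons, each of 7 numbers parted by spaces: the shift along the tool's x, y, z in cm, then the turn, a rotation vector about the tool's x, y, z in rad, then the finger opening in cm, from 0 to 8.54. A call has exactly 8 rows; each row is the pose to reach, as a shift and turn from the pose commanded when the call began, along the tool's axes at that moment; what a row does not reach only later rows make up. A row lasts 1/10 s, in which the tool goes at most 50 mm and 8.59 degrees, less where a joint would pass 70% of its speed; a pose out of reach is approached as far as the arm can. A call with a gripper value outside its range is refused whole. The fingers move at their own pace and stop on an object; the grip force is fixed at half the most. Time passes only in rows, so rows that repeat a pose let the fingers close, or fill a call up. It gives the time, the measured TCP pose, the force and the opening at its end, in the units of the state.
- manip.state(): the state, without advancing time (a new reading comes with each control period).
- manip.get_image(name): name is "scene" or "top" or "wrist"; returns a dict with "pixels" (400x640x3 uint8, red, green, blue), "z_map" (400x640 float32, m along the optical axis (not along the pixel's ray), 0 where there is no reading), "camera_matrix" (3x3 intrinsics, pixels), "R" (3x3) and "t" (3): a world point X has camera coordinates R X + t. Camera axes: x right, y down, z forward; pixel columns grow to the right and rows downward; lengths in m; the calibration is good to about 2 mm. A picture is of the moment at which its call begins.
- manip.sign_off(): hands the job in, once; it reports no verdict.
The state is a dict: "t": time; "q": joint angles; "qvel": joint speeds; "joint_efforts": joint torques, N m; "position": TCP position; "tcp_rot": TCP orientation; "contact_force": force on the tool from outside, world axes, zero at the start; "wrist_torque": the same for the moment, N m; "finger_gap": opening from 0.0 (shut) to 1.0 (fully open).
Only numpy, scipy, OpenCV 4.12 (cv2) and the standard library are available. Lean on these libraries where they do the work, as an engineer would, in place of code of your own. Each camera call takes 0.05 s, during which the arm holds its last target.

## Working session

There is one attempt and no reset: what is moved stays moved. The work goes in short steps, Python scripts to look and compute and a shell command to move; the robot and the scene stay as the last step left them, time stands still between calls to the robot, and variables do not carry over. Pictures are saved under pics/ and viewed, and the job is handed in when it is done.

```bash
mkdir -p pics; ls; cat > h.py <<'E'
import numpy as np, cv2
from cell import manip
def grab(n,save=None):
    d=manip.get_image(n)
    if save: cv2.imwrite('pics/'+save,d['pixels'][:,:,::-1])
    return d
def ray(d,u,v):
    K,R,t=d['camera_matrix'],d['R'],d['t']
    c=-R.T@t; w=R.T@np.linalg.solve(K,[u,v,1.0]); return c,w
def plane(d,u,v,z):
    c,w=ray(d,u,v); return c+w*(z-c[2])/w[2]
def cloud(d):
    K,R,t=d['camera_matrix'],d['R'],d['t']
    vv,uu=np.mgrid[0:400,0:640]; z=d['z_map']
    P=np.stack([(uu-K[0,2])/K[0,0]*z,(vv-K[1,2])/K[1,1]*z,z],-1)
    return (P-t)@R
E
python3 - <<'E'
from h import *
print(manip.state())
for n in('scene','top','wrist'):
    d=grab(n,n+'0.png'); print(n,-d['R'].T@d['t'])
    np.savez('pics/'+n+'0.npz',**d)
E
```

```text
pics
{'t': 0.0, 'q': array([1.02337296e+00, 3.14008244e-01, 4.49877992e-02, 1.30357816e+00,
       6.91754137e-07, 1.43117634e+00]), 'qvel': array([ 1.42059794e-03, -2.69998776e-04,  1.16668155e-03,  1.41674140e-05,
        7.52590624e-05, -1.81160484e-03]), 'joint_efforts': array([ 1.48766694e-04, -4.80624783e+01,  2.98534513e+01,  1.92823517e-02,
       -2.02957240e-04,  8.97252363e-06]), 'position': array([0.22779932, 0.52740969, 0.230408  ]), 'tcp_rot': array([-3.13980801e+00, -2.51501471e-04,  2.73378905e+00]), 'contact_force': array([ 1.6019439 , -0.50805948,  0.3804175 ]), 'wrist_torque': array([ 0.04024023, -0.05161266, -0.04159856]), 'finger_gap': 0.9993359386094811}
scene [ 0.09464706 -0.5391414   0.95814855]
top [0.38465323 0.02736007 1.1237275 ]
wrist [0.15380524 0.56011115 0.37343169]
```

View pics/top0.png

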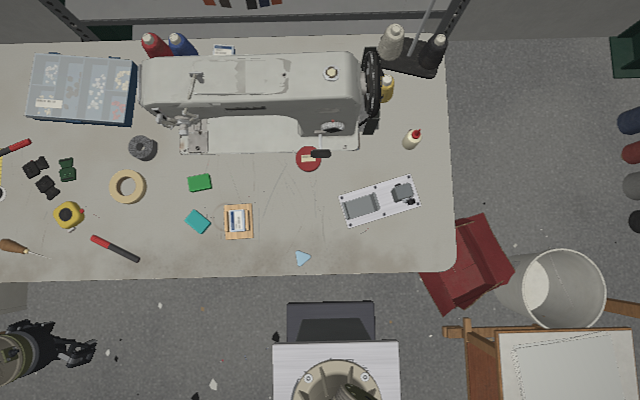

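View pics/scene0.png

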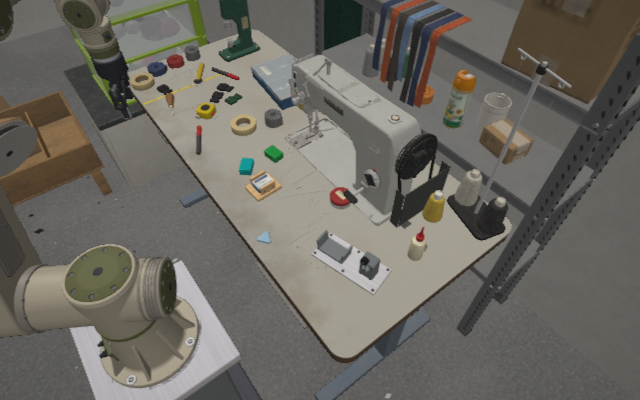

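```bash
python3 - <<'E'
import cv2
im=cv2.imread('pics/top0.png')
a=cv2.resize(im[165:260,170:290],None,fx=5,fy=5,interpolation=cv2.INTER_CUBIC)
cv2.imwrite('pics/crop_rack.png',a)
b=cv2.resize(im[115:275,290:450],None,fx=3.7,fy=3.7,interpolation=cv2.INTER_CUBIC)
cv2.imwrite('pics/crop_st.png',b)
E
```

```text
(no output)
```

View pics/crop_rack.png

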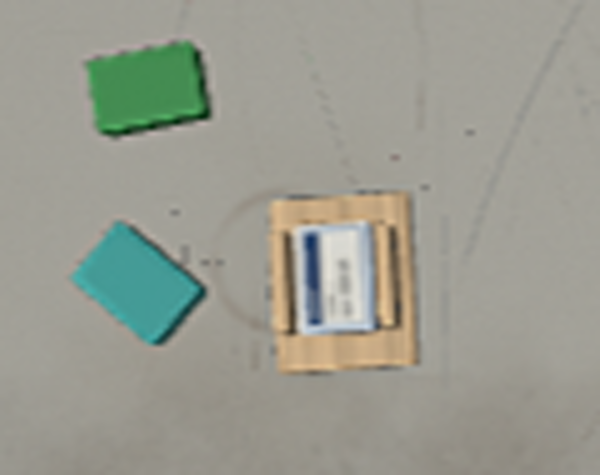

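View pics/crop_st.png

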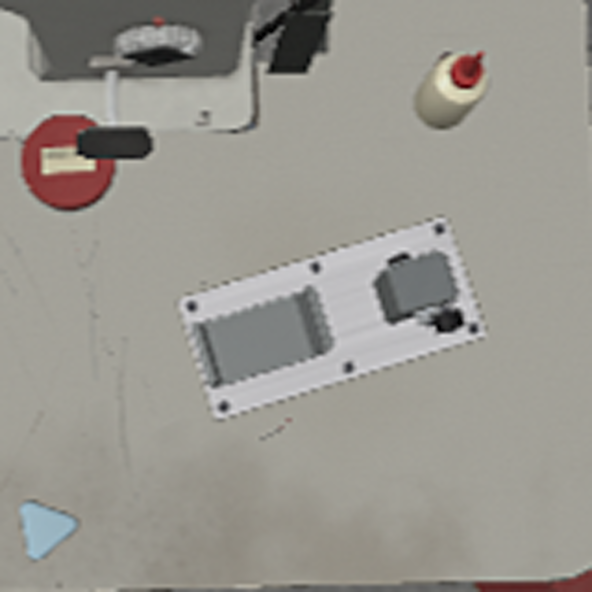

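Candidates: green block (200,183), turquoise block (197,222), clear/blue labelled box in the rack (237,221). The last is the needle box: blue with clear lid, lying between the rack's walls; the crop confirms it. The crop also shows the station with its nest at the left and the lever on the near (−x) side at about (411,202).

```bash
cat > m.py <<'E'
from h import *
def rect(d,mask,z):
    cs,_=cv2.findContours(mask.astype(np.uint8),cv2.RETR_EXTERNAL,cv2.CHAIN_APPROX_NONE)
    c=max(cs,key=cv2.contourArea)[:,0,:].astype(float)
    P=np.array([plane(d,u,v,z)[:2] for u,v in c])
    (cx,cy),(w,h),a=cv2.minAreaRect((P*1000).astype(np.float32))
    return np.array([cx,cy]),(w,h),a,len(c)
E
python3 - <<'E'
from m import *
for n in('top','scene'):
    d=dict(np.load(f'pics/{n}0.npz')); P=cloud(d); ok=d['z_map']>0
    hsv=cv2.cvtColor(d['pixels'],cv2.COLOR_RGB2HSV); H,S,V=[hsv[...,i].astype(int) for i in range(3)]
    tab=ok&(P[...,0]>.3)&(P[...,0]<.5)&(np.abs(P[...,1])<.4)
    z=P[...,2][tab]; print(n,'table z',np.median(z))
    roi=(P[...,0]>.3)&(P[...,0]<.52)&(P[...,1]>.1)&(P[...,1]<.35)
    wood=(H>8)&(H<22)&(S>70)&roi
    # add box inside: fill
    print('rack base',rect(d,wood&(P[...,2]<.02),.012) , wood.sum())
    box=roi&(P[...,2]>.028)&(P[...,2]<.038)&~wood
    print('box',rect(d,box,.035),box.sum())
    blue=roi&(H>95)&(H<130)&(S>40); print('blue',rect(d,blue,.035),blue.sum())
    roi2=(P[...,0]>.3)&(P[...,0]<.56)&(P[...,1]<-.02)&(P[...,1]>-.3)
    lb=roi2&(P[...,2]>.004)
    lb=cv2.morphologyEx(lb.astype(np.uint8),cv2.MORPH_OPEN,np.ones((3,3)))
    print('station',rect(d,lb,.008),lb.sum())
    for lo,hi in((.1,.13),(.065,.078),(.036,.05)):
        m=roi2&(P[...,2]>lo)&(P[...,2]<hi); print(lo,P[m].mean(0),m.sum())
E
```

```text
top table z 0.0005430469054781969
rack base (array([463.08947754, 238.66186523]), (89.09210205078125, 71.2857666015625), 2.274456262588501, 166) 576
box (array([464.14282227, 239.27694702]), (55.853057861328125, 42.20766830444336), 3.5654797554016113, 77) 312
blue (array([464.64810181, 250.18585205]), (5.076723575592041, 45.736793518066406), 89.94197082519531, 40) 63
station (array([ 508.1131897 , -128.97096252]), (90.28030395507812, 199.90660095214844), 15.53364372253418, 209) 2493
0.1 [ 0.49395108 -0.18852344  0.1112727 ] 53
0.065 [ 0.5226986  -0.18130283  0.07185805] 235
0.036 [ 0.4978494  -0.09101938  0.04450377] 132
scene table z -0.0013735821418761165
rack base (array([460.83618164, 238.66891479]), (91.85931396484375, 78.2895278930664), 2.9801766872406006, 100) 538
box (array([462.84249878, 240.30209351]), (59.044166564941406, 43.820133209228516), 3.6584699153900146, 48) 161
blue (array([463.08050537, 253.19309998]), (42.26355743408203, 5.438297748565674), 1.9503300189971924, 24) 37
station (array([ 508.050354  , -117.74186707]), (100.60781860351562, 214.69749450683594), 17.376811981201172, 197) 2236
0.1 [ 0.49195657 -0.18816664  0.11021597] 54
0.065 [ 0.52385367 -0.18285562  0.07073006] 166
0.036 [ 0.49751807 -0.10410655  0.04371179] 146
```

```bash
cat > go.py <<'E'
import sys
from h import *
from scipy.spatial.transform import Rotation as R
def delta(x,y,z,yawdeg,cur=None):
    s=manip.state(); p=s['position']; R0=R.from_euler('xyz',s['tcp_rot'])
    Rt=R.from_euler('xyz',[np.pi,0,np.deg2rad(yawdeg)])
    d=R0.inv().apply(np.array([x,y,z])-p)*100
    r=(R0.inv()*Rt).as_rotvec()
    print('t',round(s['t'],2),'pos',p.round(4),'rot',np.rad2deg(s['tcp_rot']).round(2),'F',s['contact_force'].round(1),'gap',round(s['finger_gap']*85.4,1))
    print('ROW cm',d.round(2),'rotvec',r.round(3))
if __name__=='__main__': delta(*map(float,sys.argv[1:5]))
E
python3 go.py .464 .239 .15 93
python3 - <<'E'
from h import *
d=dict(np.load('pics/top0.npz'))
for n,u,v,z in(('chalk',303,258,.008),('tin',308,158,.031),('bottle',410,142,.1)): print(n,plane(d,u,v,z).round(3))
P=cloud(d)
m=(P[...,2]>.06)&(P[...,0]>.3)&(P[...,0]<1)&(P[...,1]>-.3)&(P[...,1]<.4)
for lo in np.arange(-.3,.4,.05):
    k=m&(P[...,1]>lo)&(P[...,1]<lo+.05); q=P[k]
    if len(q): i=q[:,0].argmin(); print(round(lo,2),q[i].round(3),q[:,2].max().round(3))
E
```

```text
t 0.15 pos [0.2279 0.5275 0.2306] rot [-1.7992e+02 -1.0000e-02  1.5663e+02] F [ 0.8  0.6 -0.2] gap 85.2
ROW cm [-33.12 -17.11   8.08] rotvec [-1.000e-03  1.000e-03  1.111e+00]
chalk [0.364 0.074 0.008]
tin [0.62  0.055 0.031]
bottle [ 0.639 -0.196  0.1  ]
-0.3 [ 0.856 -0.281  0.063] 0.282
-0.25 [ 0.51  -0.201  0.069] 0.277
-0.2 [ 0.486 -0.191  0.11 ] 0.251
-0.15 [ 0.669 -0.1    0.243] 0.3
-0.1 [ 0.669 -0.097  0.233] 0.304
-0.05 [ 0.667 -0.004  0.113] 0.304
-0.0 [0.385 0.027 1.124] 1.124
0.05 [0.683 0.082 0.261] 0.297
0.1 [0.681 0.147 0.267] 0.297
0.15 [0.68  0.153 0.27 ] 0.295
0.2 [0.68  0.237 0.245] 0.342
0.25 [0.67  0.295 0.216] 0.344
0.3 [0.644 0.326 0.194] 0.294
0.35 [0.658 0.361 0.243] 0.291
```

```bash
python3 -m handwheel '-33.1 -17.1 8.1 0 0 1.11 8.5; -33.1 -17.1 8.1 0 0 1.11 8.5; -33.1 -17.1 8.1 0 0 1.11 8.5; -33.1 -17.1 8.1 0 0 1.11 8.5; -33.1 -17.1 8.1 0 0 1.11 8.5; -33.1 -17.1 8.1 0 0 1.11 8.5; -33.1 -17.1 8.1 0 0 1.11 8.5; -33.1 -17.1 8.1 0 0 1.11 8.5'; python3 - <<'E'
from h import *
d=grab('wrist','w1.png'); np.savez('pics/w1.npz',**d)
E
python3 go.py .464 .239 .08 93
```

```text
t: 0.95
position: [0.4655, 0.2369, 0.1493]
tcp_rot: [-3.141, 0.001, 1.617]
contact_force: [-1.1, 0.5, 0.7]
finger_gap: 0.995
t 1.0 pos [0.4675 0.2345 0.1484] rot [1.7999e+02 1.6000e-01 9.2440e+01] F [ 2.9 -1.7 -0.8] gap 85.3
ROW cm [ 0.49 -0.34  6.84] rotvec [ 0.     0.003 -0.01 ]
```

View pics/w1.png

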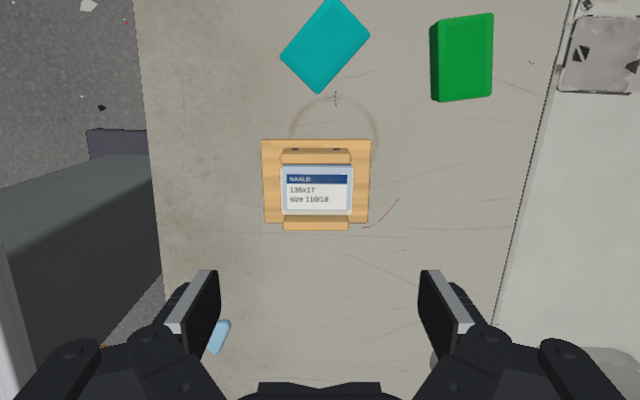

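The wrist view shows the box in the rack around (316,189), rack base (261–371,139–223), with the label facing up.

```bash
python3 - <<'E'
from m import *
d=grab('wrist','w2.png'); np.savez('pics/w2.npz',**d)
P=cloud(d); hsv=cv2.cvtColor(d['pixels'],cv2.COLOR_RGB2HSV); H,S,V=[hsv[...,i].astype(int) for i in range(3)]
roi=(np.abs(P[...,0]-.464)<.06)&(np.abs(P[...,1]-.239)<.05)
wood=roi&(H>8)&(H<22)&(S>70)
print('rack',rect(d,wood&(P[...,2]<.02),.012))
box=roi&(P[...,2]>.026)&(P[...,2]<.039)&~wood
box=cv2.morphologyEx(box.astype(np.uint8),cv2.MORPH_OPEN,np.ones((5,5)))
print('box',rect(d,box,.035), np.median(P[...,2][box>0]))
E
python3 go.py .464 .239 .08 93
```

```text
rack (array([463.2328186 , 243.06173706]), (89.42864227294922, 72.54029846191406), 2.5791659355163574, 526)
box (array([463.97225952, 242.54710388]), (55.61289978027344, 39.805233001708984), 2.449246406555176, 262) 0.036093430282084005
t 1.05 pos [0.4658 0.2364 0.149 ] rot [-1.7993e+02  6.0000e-02  9.2660e+01] F [-0.5  0.4 -0.2] gap 85.2
ROW cm [ 0.27 -0.16  6.9 ] rotvec [-0.001  0.001 -0.006]
```

```bash
python3 -m handwheel '0.1 0 5 0 0 0 8.5; 0.1 0 5 0 0 0 8.5; 0.1 0 5 0 0 0 8.5; 0.1 0 5 0 0 0 8.5; 0.1 0 5 0 0 0 8.5; 0.1 0 5 0 0 0 8.5; 0.1 0 5 0 0 0 8.5; 0.1 0 5 0 0 0 8.5';  python3 - <<'E'
from m import *
d=grab('wrist','w3.png'); np.savez('pics/w3.npz',**d)
P=cloud(d); hsv=cv2.cvtColor(d['pixels'],cv2.COLOR_RGB2HSV); H,S,V=[hsv[...,i].astype(int) for i in range(3)]
roi=(np.abs(P[...,0]-.464)<.06)&(np.abs(P[...,1]-.239)<.05)
wood=roi&(H>8)&(H<22)&(S>70)
print('rack',rect(d,wood&(P[...,2]<.02),.012))
box=roi&(P[...,2]>.026)&(P[...,2]<.039)&~wood
box=cv2.morphologyEx(box.astype(np.uint8),cv2.MORPH_OPEN,np.ones((5,5)))
print('box',rect(d,box,.035), np.median(P[...,2][box>0]))
E
python3 go.py .464 .240 .014 92.5
```

```text
t: 1.85
position: [0.4643, 0.2408, 0.1008]
tcp_rot: [3.141, -0.0, 1.624]
contact_force: [0.5, 0.3, 0.1]
finger_gap: 0.992
rack (array([463.21368408, 243.5050354 ]), (89.30828857421875, 72.64470672607422), 2.622450113296509, 609)
box (array([463.9642334 , 242.75524902]), (55.79200744628906, 39.80928039550781), 3.037071943283081, 299) 0.036086048940772684
t 1.9 pos [0.4642 0.2407 0.1006] rot [ 1.7997e+02 -1.0000e-02  9.3040e+01] F [-0.7 -0.2  0.1] gap 84.9
ROW cm [-0.07 -0.03  8.66] rotvec [ 0.001 -0.     0.009]
```

View pics/w3.png

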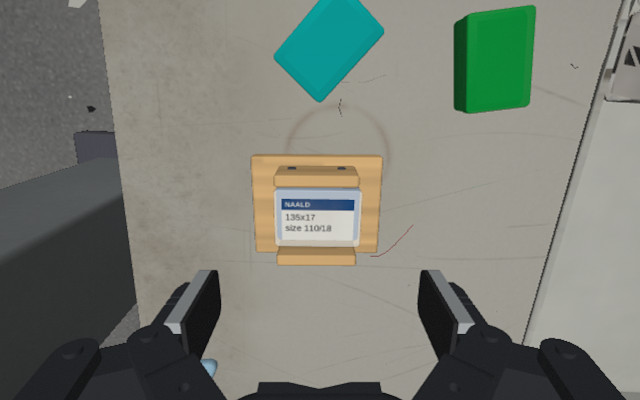

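```bash
python3 -m handwheel '0 0 2 0 0 0 8.5; 0 0 4 0 0 0 8.5; 0 0 6 0 0 0 8.5; 0 0 7 0 0 0 8.5; 0 0 8 0 0 0 8.5; 0 0 8.5 0 0 0 8.5; 0 0 8.5 0 0 0 8.5; 0 0 8.5 0 0 0 8.5'; python3 -m handwheel '0 0 0 0 0 0 6.5; 0 0 0 0 0 0 6; 0 0 0 0 0 0 5; 0 0 0 0 0 0 5; 0 0 0 0 0 0 5; 0 0 0 0 0 0 5; 0 0 0 0 0 0 5; 0 0 0 0 0 0 5'; python3 go.py .464 .241 .1 93; python3 -c "
from h import *
grab('wrist','w4.png')"
```

```text
t: 2.7
position: [0.4645, 0.2408, 0.0158]
tcp_rot: [3.141, -0.0, 1.624]
contact_force: [0.3, 1.3, -0.1]
finger_gap: 0.994
t: 3.5
position: [0.4648, 0.241, 0.0162]
tcp_rot: [3.14, -0.001, 1.624]
contact_force: [-0.2, 0.3, 6.5]
finger_gap: 0.642
t 3.5 pos [0.4648 0.241  0.0162] rot [ 1.799e+02 -3.000e-02  9.304e+01] F [-0.2  0.3  6.5] gap 54.8
ROW cm [ 0.01 -0.07 -8.38] rotvec [ 0.002 -0.001  0.001]
```

View pics/w4.png

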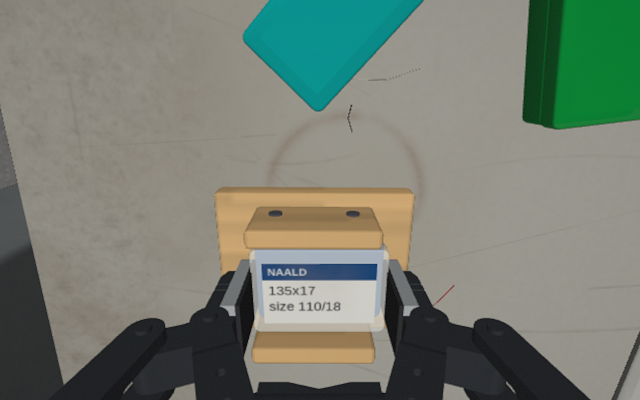

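The fingers hold the box's ends at 54.8 mm; label seen at (316,295). I'll lift it.

```bash
python3 -m handwheel '0 0 -0.5 0 0 0 5; 0 0 -1.5 0 0 0 5; 0 0 -3 0 0 0 5; 0 0 -4.5 0 0 0 5; 0 0 -6 0 0 0 5; 0 0 -7 0 0 0 5; 0 0 -7 0 0 0 5; 0 0 -7 0 0 0 5';  python3 go.py .47 .10 .086 93;python3 -c "
from h import *
grab('wrist','w5.png')"
```

```text
t: 4.35
position: [0.464, 0.2406, 0.0853]
tcp_rot: [3.141, -0.0, 1.624]
contact_force: [1.2, 0.4, -0.6]
finger_gap: 0.639
t 4.35 pos [0.464  0.2406 0.0853] rot [179.99  -0.    93.04] F [ 1.2  0.4 -0.6] gap 54.6
ROW cm [-14.07  -0.15  -0.07] rotvec [ 0.    -0.     0.001]
```

View pics/w5.png

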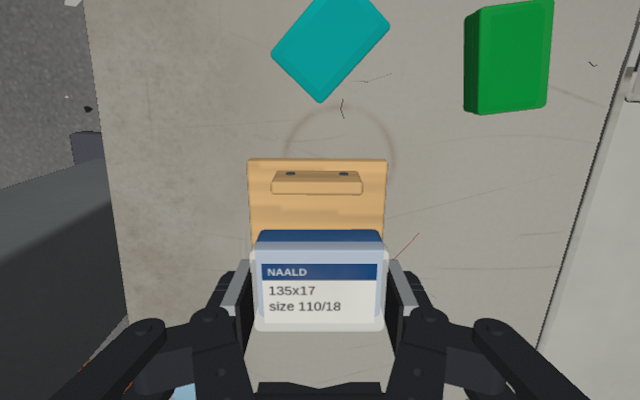

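```bash
python3 -m handwheel '-2 0 0 0 0 0 5; -5 0 0 0 0 0 5; -8 0 0 0 0 0 5; -11 0 0 0 0 0 5; -13 0 0 0 0 0 5; -14 0 1 0 0 0 5; -14 0 2 0 0 0 5; -14 0 3 0 0 0 5'; python3 -m handwheel '0 0 1 0 0 0 5; 0 0 2 0 0 0 5; 0 0 3 0 0 0 5; 0 0 4 0 0 0 5; 0 0 4.5 0 0 0 5; 0 0 4.8 0 0 0 5; 0 0 4.9 0 0 0 5; 0 0 4.9 0 0 0 5'; python3 go.py .47 .10 .004 93
```

```text
t: 5.2
position: [0.4708, 0.1012, 0.0538]
tcp_rot: [-3.14, -0.001, 1.624]
contact_force: [-0.6, 0.1, 0.0]
finger_gap: 0.639
t: 6.0
position: [0.4717, 0.1008, 0.0065]
tcp_rot: [3.141, -0.0, 1.624]
contact_force: [-0.5, -0.7, -0.1]
finger_gap: 0.637
t 6.0 pos [0.4717 0.1008 0.0065] rot [ 1.7998e+02 -1.0000e-02  9.3030e+01] F [-0.5 -0.7 -0.1] gap 54.4
ROW cm [-0.08 -0.17  0.25] rotvec [ 0.    -0.     0.001]
```

```bash
python3 -m handwheel '0 0 0.05 0 0 0 5; 0 0 0.1 0 0 0 5; 0 0 0.15 0 0 0 5; 0 0 0.2 0 0 0 5; 0 0 0.2 0 0 0 5; 0 0 0.25 0 0 0 5; 0 0 0.25 0 0 0 5; 0 0 0.25 0 0 0 5'
```

```text
t: 6.8
position: [0.4715, 0.1008, 0.0042]
tcp_rot: [3.141, -0.0, 1.624]
contact_force: [-2.0, -0.3, 5.6]
finger_gap: 0.641
```

```bash
python3 -m handwheel '0 0 0 0 0 0 6; 0 0 0 0 0 0 6.5; 0 0 0 0 0 0 7.5; 0 0 0 0 0 0 8.5; 0 0 0 0 0 0 8.5; 0 0 0 0 0 0 8.5; 0 0 0 0 0 0 8.5; 0 0 0 0 0 0 8.5';python3 -m handwheel '0 0 -2 0 0 0 8.5; 0 0 -4 0 0 0 8.5; 0 0 -6 0 0 0 8.5; 0 0 -8 0 0 0 8.5; 0 0 -10 0 0 0 8.5; 0 0 -12 0 0 0 8.5; 0 0 -12 0 0 0 8.5; 0 0 -12 0 0 0 8.5'; cat > fb.py <<'E'
import sys
from m import *
name,cx,cy,zt=sys.argv[1],*map(float,sys.argv[2:5])
for cam in sys.argv[5:]:
    d=grab(cam,f'{name}_{cam}.png'); P=cloud(d)
    hsv=cv2.cvtColor(d['pixels'],cv2.COLOR_RGB2HSV); H,S,V=[hsv[...,i].astype(int) for i in range(3)]
    m=(np.abs(P[...,0]-cx)<.055)&(np.abs(P[...,1]-cy)<.055)&(P[...,2]>zt-.008)&(P[...,2]<zt+.006)
    m=cv2.morphologyEx(m.astype(np.uint8),cv2.MORPH_OPEN,np.ones((3,3)))
    print(cam,rect(d,m,zt),np.median(P[...,2][m>0]))
E
python3 fb.py b1 .471 .101 .023 wrist top; python3 go.py .471 .101 .12 183
```

```text
t: 7.6
position: [0.4714, 0.1008, 0.0038]
tcp_rot: [-3.142, -0.0, 1.624]
contact_force: [0.2, 0.4, 0.1]
finger_gap: 0.996
t: 8.4
position: [0.4717, 0.1009, 0.1238]
tcp_rot: [3.141, -0.0, 1.624]
contact_force: [0.2, 0.5, -1.5]
finger_gap: 0.996
wrist (array([471.99804688, 102.98097229]), (55.88590621948242, 40.32372283935547), 3.040323257446289, 246) 0.02409208281088744
t 8.5 pos [0.4707 0.1008 0.1228] rot [-179.91   -0.     93.04] F [ 0.3  0.6 -0.2] gap 85.3
ROW cm [0.02 0.03 0.28] rotvec [-1.00e-03 -1.00e-03 -1.57e+00]Traceback (most recent call last):
  File "fb.py", line 9, in <module>
    print(cam,rect(d,m,zt),np.median(P[...,2][m>0]))
              ~~~~^^^^^^^^
  File "m.py", line 4, in rect
    c=max(cs,key=cv2.contourArea)[:,0,:].astype(float)
      ~~~^^^^^^^^^^^^^^^^^^^^^^^^
ValueError: max() iterable argument is empty
```

View pics/b1_wrist.png

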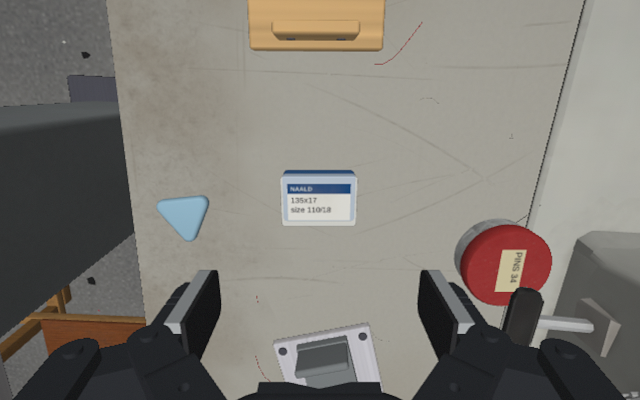

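View pics/b1_top.png

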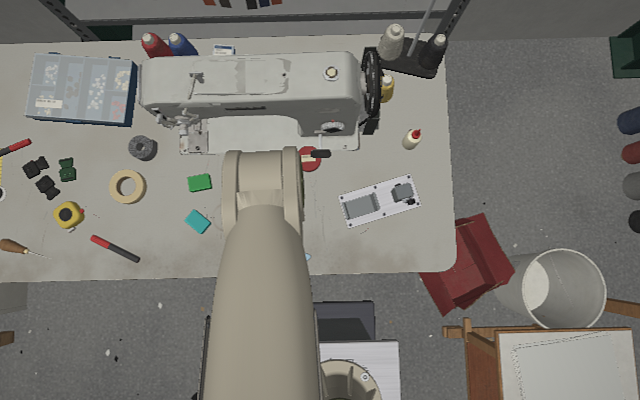

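The box lies flat on the table at wrist (318,198), label up and released; chalk (185,216) and tin are untouched. In the top view the arm hides the box. I'll turn 90° to take it across its long sides.

```bash
python3 -m handwheel '0.1 0 0 0 0 -0.15 8.5; 0.1 0 0 0 0 -0.3 8.5; 0.1 0 0 0 0 -0.45 8.5; 0.1 0 0 0 0 -0.6 8.5; 0.1 0 0 0 0 -0.75 8.5; 0.1 0 0 0 0 -0.9 8.5; 0.1 0 0 0 0 -1.0 8.5; 0.1 0 0 0 0 -1.0 8.5'; python3 -m handwheel '0 0 0 0 0 -0.15 8.5; 0 0 0 0 0 -0.3 8.5; 0 0 0 0 0 -0.45 8.5; 0 0 0 0 0 -0.57 8.5; 0 0 0 0 0 -0.57 8.5; 0 0 0 0 0 -0.57 8.5; 0 0 0 0 0 -0.57 8.5; 0 0 0 0 0 -0.57 8.5'; python3 go.py .4714 .102 .004 183; python3 fb.py b2 .471 .101 .023 wrist
```

```text
t: 9.3
position: [0.4705, 0.1018, 0.1226]
tcp_rot: [-3.14, -0.002, 2.624]
contact_force: [0.0, 0.7, 0.5]
finger_gap: 0.996
t: 10.1
position: [0.4714, 0.1018, 0.1237]
tcp_rot: [3.142, -0.0, -3.091]
contact_force: [-0.5, -0.3, 0.0]
finger_gap: 0.996
t 10.1 pos [0.4714 0.1018 0.1237] rot [ 1.8000e+02 -1.0000e-02 -1.7711e+02] F [-0.5 -0.3  0. ] gap 85.1
ROW cm [-1.000e-02  2.000e-02  1.197e+01] rotvec [ 0.    -0.    -0.002]
wrist (array([471.77035522, 102.14807129]), (56.841739654541016, 38.93238830566406), 3.017152786254883, 244) 0.024135268574766156
```

View pics/b2_wrist.png

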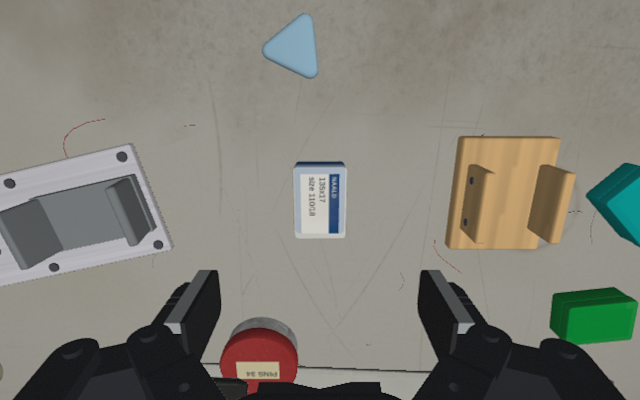

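```bash
python3 -m handwheel '0 0 2 0 0 0 8.5; 0 0 4 0 0 0 8.5; 0 0 6.5 0 0 0 8.5; 0 0 9 0 0 0 8.5; 0 0 10.5 0 0 0 8.5; 0 0 11.5 0 0 0 8.5; 0 0 11.8 0 0 0 8.5; 0 0 11.8 0 0 0 8.5'; python3 -m handwheel '0 0 0 0 0 0 6.5; 0 0 0 0 0 0 4.5; 0 0 0 0 0 0 3.4; 0 0 0 0 0 0 3.4; 0 0 0 0 0 0 3.4; 0 0 0 0 0 0 3.4; 0 0 0 0 0 0 3.4; 0 0 0 0 0 0 3.4'; python3 -m handwheel '0 0 -0.5 0 0 0 3.4; 0 0 -1.5 0 0 0 3.4; 0 0 -3.5 0 0 0 3.4; 0 0 -5.5 0 0 0 3.4; 0 0 -7.5 0 0 0 3.4; 0 0 -9 0 0 0 3.4; 0 0 -9.5 0 0 0 3.4; 0 0 -9.5 0 0 0 3.4'; python3 go.py .4933 -.076 .1 105.5; python3 -c "
from h import *
grab('wrist','w6.png')"
```

```text
t: 10.95
position: [0.4715, 0.1019, 0.0058]
tcp_rot: [3.141, -0.0, -3.09]
contact_force: [-0.0, -0.1, 0.2]
finger_gap: 0.997
t: 11.75
position: [0.4723, 0.1019, 0.0067]
tcp_rot: [3.141, 0.002, -3.089]
contact_force: [-0.7, 0.2, 5.7]
finger_gap: 0.444
t: 12.55
position: [0.472, 0.1019, 0.1017]
tcp_rot: [3.142, 0.002, -3.089]
contact_force: [0.6, 0.3, -0.5]
finger_gap: 0.441
t 12.55 pos [0.472  0.1019 0.1017] rot [ 1.8000e+02  1.1000e-01 -1.7701e+02] F [ 0.6  0.3 -0.5] gap 37.7
ROW cm [ -1.2  -17.88   0.17] rotvec [1.000e-03 2.000e-03 1.353e+00]
```

View pics/w6.png

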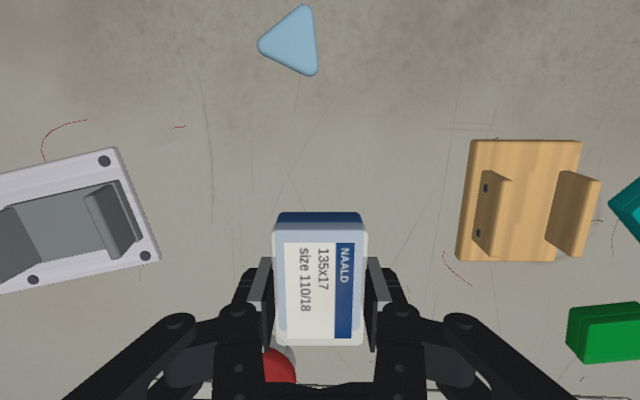

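```bash
python3 -m handwheel '0 -3 -1 0 0 0 3.4; 0 -6 -2 0 0 0 3.4; 0 -9 -4 0 0 0 3.4; 0 -12 -6 0 0 0 3.4; 0 -14 -8 0 0 0 3.4; 0 -14 -8 0 0 0 3.4; 0 -14 -8 0 0 0 3.4; 0 -14 -8 0 0 0 3.4'; python3 -c "
from h import *
for c in ('wrist','top'):
    d=grab(c,'s1_'+c+'.png'); np.savez('pics/s1_%s.npz'%c,**d)"
```

```text
t: 13.4
position: [0.4776, -0.0371, 0.1792]
tcp_rot: [3.14, -0.003, -3.089]
contact_force: [0.1, 0.0, -1.2]
finger_gap: 0.438
```

View pics/s1_wrist.png

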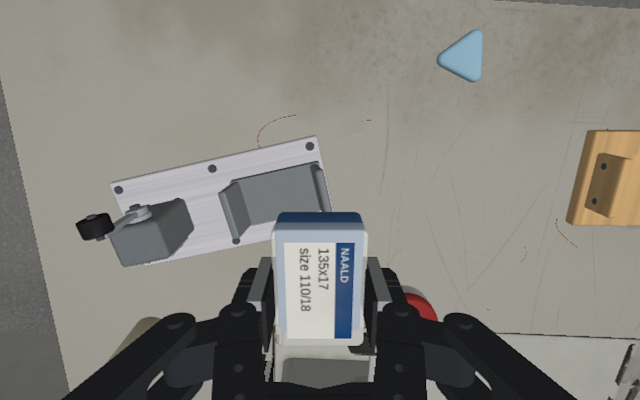

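The wrist view shows the station: plate corners at (111,186) and (317,136) along its −x edge, nest floor around (285,192), roller at (95,227).

```bash
python3 - <<'E'
from m import *
for n in('top0','s1_wrist'):
    d=dict(np.load(f'pics/{n}.npz')); P=cloud(d)
    roi=(P[...,0]>.38)&(P[...,0]<.6)&(P[...,1]<-.0)&(P[...,1]>-.26)&(P[...,2]>.005)&(P[...,2]<.06)
    m=cv2.morphologyEx(roi.astype(np.uint8),cv2.MORPH_OPEN,np.ones((3,3)))
    if n!='top0': m[:,272:]*=(np.arange(400)<208)[:,None].astype(np.uint8)
    cs,_=cv2.findContours(m,cv2.RETR_EXTERNAL,cv2.CHAIN_APPROX_NONE); c=max(cs,key=cv2.contourArea)
    cw=np.array([plane(d,u,v,.008)[:2] for u,v in c[:,0]])*1000
    th=np.deg2rad(15.5); o=np.array([508,-129])
    for it in range(3):
        X=np.array([np.cos(th),np.sin(th)]);Y=np.array([-X[1],X[0]])
        a=(cw-o)@X; b=(cw-o)@Y
        e=(np.abs(a+45)<6)&(np.abs(b)<90)           # -x edge
        k=np.polyfit(b[e],a[e],1); th-=np.arctan(k[0]); 
        ex=k[1]
        p=(np.abs(b-100)<8)&(a>-40)&(a<-10); q=(np.abs(b+100)<8)&(a>-40)&(a<-15)
    print(n,'yaw',np.rad2deg(th),'-x edge',ex,'+y edge',np.median(b[p]),'-y edge',np.median(b[q]),e.sum(),p.sum(),q.sum())
    f=((np.abs(a-45)<6)&(np.abs(b)<90)); print('  +x edge',np.median(a[f]) if f.any() else None)
    fl=(P[...,2]>.1)&(P[...,2]<.125)&(P[...,0]>.45)&(P[...,0]<.53)&(P[...,1]<-.15)&(P[...,1]>-.25)
    print('  roller',P[fl].mean(0),P[fl].max(0))
E
```

```text
top0 yaw 16.27592027582104 -x edge -42.649772614033225 +y edge 98.542286873443 -y edge -97.93524419380992 68 11 10
  +x edge 43.54575220609882
  roller [ 0.49395108 -0.18852344  0.1112727 ] [ 0.50332659 -0.17999256  0.11721921]
s1_wrist yaw 15.853236141791948 -x edge -43.70720266746889 +y edge 102.85385019344459 -y edge -95.63653162663368 189 33 25
  +x edge 44.89250022144274
  roller [ 0.49176305 -0.18335525  0.11057924] [ 0.50321528 -0.17554545  0.11750171]
```

```bash
python3 - <<'E'
from m import *
from scipy.spatial.transform import Rotation as R
d=grab('wrist','s2_wrist.png'); np.savez('pics/s2_wrist.npz',**d)
s=manip.state(); p=s['position']; print(p.round(4),np.rad2deg(s['tcp_rot']).round(2))
P=cloud(d)
m=np.zeros((400,640),np.uint8)
top=(np.abs(P[...,0]-p[0])<.05)&(np.abs(P[...,1]-p[1])<.0225)
zt=np.median(P[...,2][270:330,300:340]); print('lid z',zt)
m=(top&(np.abs(P[...,2]-zt)<.004)).astype(np.uint8); m=cv2.morphologyEx(m,cv2.MORPH_OPEN,np.ones((5,5)))
print('held',rect(d,m,zt))
roi=(P[...,0]>.38)&(P[...,0]<.6)&(P[...,1]<-.0)&(P[...,1]>-.26)&(P[...,2]>.005)&(P[...,2]<.06)
m=cv2.morphologyEx(roi.astype(np.uint8),cv2.MORPH_OPEN,np.ones((3,3)))
m[:,272:]*=(np.arange(400)<208)[:,None].astype(np.uint8)
cs,_=cv2.findContours(m,cv2.RETR_EXTERNAL,cv2.CHAIN_APPROX_NONE); c=max(cs,key=cv2.contourArea)
cw=np.array([plane(d,u,v,.008)[:2] for u,v in c[:,0]])*1000
th=np.deg2rad(15.5); o=np.array([508,-129])
for it in range(3):
    X=np.array([np.cos(th),np.sin(th)]);Y=np.array([-X[1],X[0]])
    a=(cw-o)@X; b=(cw-o)@Y
    e=(np.abs(a+44)<6)&(np.abs(b)<90); k=np.polyfit(b[e],a[e],1); th-=np.arctan(k[0])
p_=(np.abs(b-102)<8)&(a>-40)&(a<-10); q=(np.abs(b+97)<8)&(a>-40)&(a<-15)
f=((np.abs(a-45)<6)&(np.abs(b)<90))
ey,eq=np.median(b[p_]),np.median(b[q])
print('yaw',np.rad2deg(th),'edges x',k[1],np.median(a[f]),'y',ey,eq)
C=o+X*(k[1]+45)+Y*(ey+eq)/2; print('centre',C,'nest',C+55*Y)
X0=np.array([np.cos(th),np.sin(th)])
print('depth check',[P[v,u].round(4) for u,v in((200,180),(150,190))])
E
```

```text
[ 0.4779 -0.0369  0.1797] [ 1.7995e+02 -1.2000e-01 -1.7693e+02]
lid z 0.19718149133029894
held (array([476.6295166 , -36.60944748]), (55.94688034057617, 44.41202163696289), 3.0302541255950928, 452)
yaw 15.887812001711902 edges x -43.64696723332239 44.92609467797569 y 102.66235043788163 -95.63716560620577
centre [ 508.33975789 -125.25119116] nest [493.28325323 -72.35221511]
depth check [array([ 0.4851, -0.1475,  0.0072]), array([ 0.4968, -0.1941,  0.0092])]
```

View pics/s2_wrist.png

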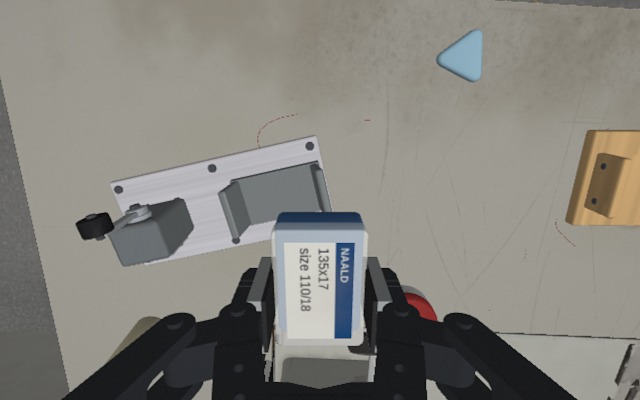

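```bash
python3 go.py .4935 -.0748 .14 105.9; python3 -m handwheel '0 0 0 0 0 0.15 3.4; 0 0 0 0 0 0.3 3.4; 0 0 0 0 0 0.45 3.4; 0 0 0 0 0 0.6 3.4; 0 0 0 0 0 0.75 3.4; 0 0 0 0 0 0.9 3.4; 0 0 0 0 0 1.05 3.4; 0 0 0 0 0 1.1 3.4';python3 -m handwheel '0 0 0 0 0 0.15 3.4; 0 0 0 0 0 0.25 3.4; 0 0 0 0 0 0.25 3.4; 0 0 0 0 0 0.25 3.4; 0 0 0 0 0 0.25 3.4; 0 0 0 0 0 0.25 3.4; 0 0 0 0 0 0.25 3.4; 0 0 0 0 0 0.25 3.4'; python3 go.py .4935 -.0748 .08 105.9
```

```text
t 13.55 pos [ 0.4779 -0.0369  0.1797] rot [ 1.7995e+02 -1.2000e-01 -1.7693e+02] F [-0.7 -0.5  0.2] gap 37.5
ROW cm [-1.36 -3.87  3.96] rotvec [-1.000e-03 -2.000e-03  1.347e+00]
t: 14.35
position: [0.4783, -0.0372, 0.1802]
tcp_rot: [-3.141, -0.001, 2.091]
contact_force: [-1.0, -0.3, -0.8]
finger_gap: 0.44
t: 15.15
position: [0.4787, -0.038, 0.1808]
tcp_rot: [3.141, -0.0, 1.844]
contact_force: [-0.1, -0.0, -0.6]
finger_gap: 0.442
t 15.15 pos [ 0.4787 -0.038   0.1808] rot [179.99  -0.   105.66] F [-0.1 -0.  -0.6] gap 37.8
ROW cm [-3.94  0.43 10.08] rotvec [ 0.    -0.    -0.004]
```

```bash
python3 -m handwheel '-1 0.1 1 0 0 0 3.4; -2 0.2 2 0 0 0 3.4; -3 0.3 4 0 0 0 3.4; -3.9 0.4 6 0 0 0 3.4; -3.9 0.4 8 0 0 0 3.4; -3.9 0.4 9 0 0 0 3.4; -3.9 0.4 10 0 0 0 3.4; -3.9 0.4 10 0 0 0 3.4'; python3 -m handwheel '0 0 0 0 0 0 3.4; 0 0 0 0 0 0 3.4; 0 0 0 0 0 0 3.4; 0 0 0.3 0 0 0 3.4; 0 0 0.6 0 0 0 3.4; 0 0 1 0 0 0 3.4; 0 0 1 0 0 0 3.4; 0 0 1 0 0 0 3.4';  python3 go.py .4935 -.0748 .03 105.9; python3 - <<'E'
from h import *
for c in ('wrist','scene'):
    d=grab(c,'n1_'+c+'.png'); np.savez('pics/n1_%s.npz'%c,**d)
cv2.imwrite('pics/n1_crop.png',cv2.resize(d['pixels'][180:310,260:440,::-1],None,fx=4.4,fy=4.4,interpolation=cv2.INTER_CUBIC))
E
```

```text
t: 15.95
position: [0.4922, -0.0744, 0.0794]
tcp_rot: [-3.14, -0.001, 1.844]
contact_force: [-0.6, 0.1, -0.3]
finger_gap: 0.441
t: 16.75
position: [0.4929, -0.0744, 0.0705]
tcp_rot: [-3.141, -0.0, 1.844]
contact_force: [-0.0, 0.4, -1.3]
finger_gap: 0.44
t 16.75 pos [ 0.4929 -0.0744  0.0705] rot [-1.7997e+02 -2.0000e-02  1.0564e+02] F [-0.   0.4 -1.3] gap 37.6
ROW cm [-0.06  0.05  4.05] rotvec [-0.    -0.    -0.004]
```

View pics/n1_wrist.png

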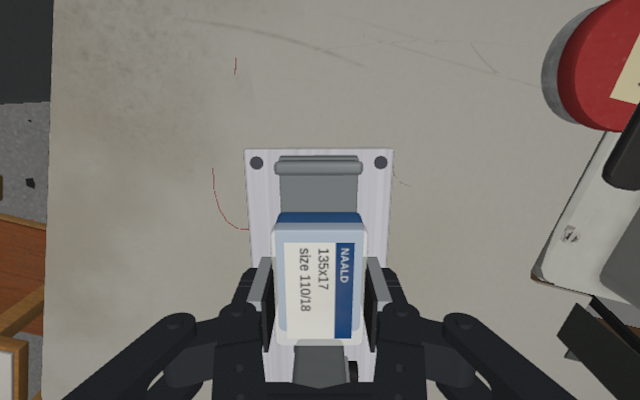

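View pics/n1_crop.png

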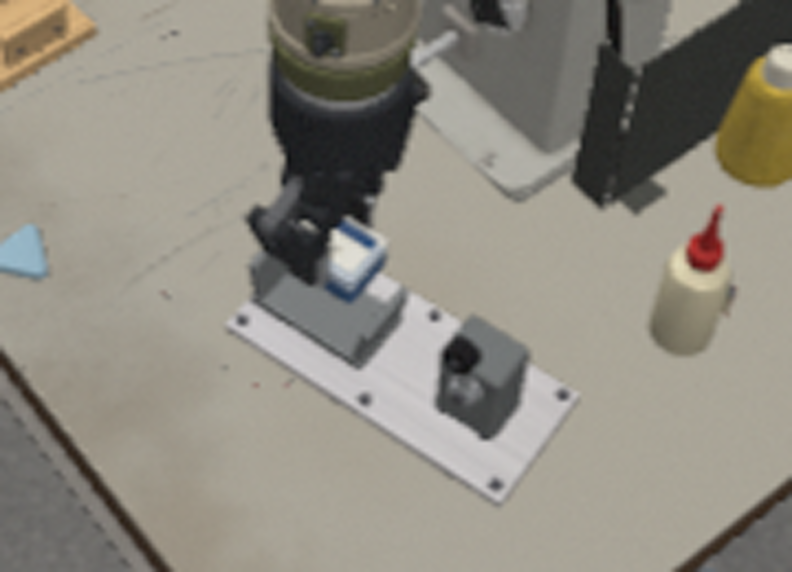

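The box hangs over the nest, square to it; wrist view: plate's +y edge at row 150, columns 245–393, and box lid at columns 273–367.

```bash
python3 - <<'E'
from m import *
d=dict(np.load('pics/n1_wrist.npz')); P=cloud(d)
th=np.deg2rad(15.85); X=np.array([np.cos(th),np.sin(th)]);Y=np.array([-X[1],X[0]]); T=np.array([492.9,-74.4])
img=d['pixels'].astype(int).sum(2)
def tool(u,v,z): 
    q=plane(d,u,v,z)[:2]*1000-T; return (q@X).round(1),(q@Y).round(1)
# plate edges
for v in (145,):
    pass
g=cv2.cvtColor(d['pixels'],cv2.COLOR_RGB2GRAY).astype(int)
for u in(265,270,370,375):
    col=np.abs(np.diff(g[135:165,u])); v=135+col.argmax()+.5; print('+y edge',u,v,tool(u,v,.008))
for v in(180,200,215):
    r=np.abs(np.diff(g[v,235:260])); l=235+r.argmax()+.5; r=np.abs(np.diff(g[v,382:402])); k=382+r.argmax()+.5
    print('x edges',l,k,tool(l,v,.008),tool(k,v,.008))
zt=np.median(P[270:330,300:340,2]); print('lid',zt)
m=(np.abs(P[...,2]-zt)<.004)&(np.abs((P[...,:2]*1000-T)@X)<22)&(np.abs((P[...,:2]*1000-T)@Y)<40)
m=cv2.morphologyEx(m.astype(np.uint8),cv2.MORPH_OPEN,np.ones((5,5)))
r=rect(d,m,zt); print(r[:3],((r[0]-T)@X).round(1),((r[0]-T)@Y).round(1))
E
```

```text
+y edge 265 148.5 (np.float64(-30.9), np.float64(47.1))
+y edge 270 148.5 (np.float64(-28.0), np.float64(47.0))
+y edge 370 148.5 (np.float64(31.2), np.float64(46.9))
+y edge 375 157.5 (np.float64(34.5), np.float64(41.5))
x edges 246.5 390.5 (np.float64(-43.2), np.float64(27.9)) (np.float64(44.6), np.float64(27.6))
x edges 247.5 389.5 (np.float64(-43.5), np.float64(15.0)) (np.float64(44.8), np.float64(14.8))
x edges 246.5 388.5 (np.float64(-44.8), np.float64(5.1)) (np.float64(44.7), np.float64(4.8))
lid 0.0882414667526821
(array([492.27209473, -72.63743591]), (43.6120491027832, 55.99808883666992), 15.67033576965332) -0.1 1.9
```

```bash
python3 -m handwheel '0 0 1 0 0 0 3.4; 0 0 2 0 0 0 3.4; 0 0 2.8 0 0 0 3.4; 0 0 3.4 0 0 0 3.4; 0 0 4 0 0 0 3.4; 0 0 4.4 0 0 0 3.4; 0 0 4.6 0 0 0 3.4; 0 0 4.6 0 0 0 3.4'; python3 -m handwheel '0 0 0.05 0 0 0 3.4; 0 0 0.1 0 0 0 3.4; 0 0 0.1 0 0 0 3.4; 0 0 0.15 0 0 0 3.4; 0 0 0.15 0 0 0 3.4; 0 0 0.2 0 0 0 3.4; 0 0 0.2 0 0 0 3.4; 0 0 0.2 0 0 0 3.4'
```

```text
t: 17.65
position: [0.493, -0.0744, 0.0246]
tcp_rot: [-3.141, -0.0, 1.844]
contact_force: [0.2, -0.8, -0.4]
finger_gap: 0.439
t: 18.45
position: [0.4931, -0.0744, 0.0228]
tcp_rot: [3.142, -0.0, 1.844]
contact_force: [-0.3, 0.7, -0.2]
finger_gap: 0.439
```

```bash
python3 -m handwheel '0 0 0.05 0 0 0 3.4; 0 0 0.05 0 0 0 3.4; 0 0 0.1 0 0 0 3.4; 0 0 0.1 0 0 0 3.4; 0 0 0.1 0 0 0 3.4; 0 0 0.1 0 0 0 3.4; 0 0 0.1 0 0 0 3.4; 0 0 0.1 0 0 0 3.4'
```

```text
t: 19.25
position: [0.4931, -0.0745, 0.0227]
tcp_rot: [3.141, 0.0, 1.844]
contact_force: [-3.2, 0.6, 9.5]
finger_gap: 0.437
```

```bash
python3 -m handwheel '0 0 0 0 0 0 4.2; 0 0 0 0 0 0 5; 0 0 0 0 0 0 6.5; 0 0 0 0 0 0 7.5; 0 0 0 0 0 0 7.5; 0 0 0 0 0 0 7.5; 0 0 0 0 0 0 7.5; 0 0 0 0 0 0 7.5'; python3 -m handwheel '0 0 -1 0 0 0 7.5; 0 0 -3 0 0 0 7.5; 0 0 -5 0 0 0 7.5; 0 0 -8 0 0 0 7.5; 0 0 -11 0 0 0 7.5; 0 0 -13 0 0 0 7.5; 0 0 -13 0 0 0 7.5; 0 0 -13 0 0 0 7.5'; python3 go.py .493 -.12 .155 105.9; python3 - <<'E'
from m import *
for c in ('wrist','scene'):
    d=grab(c,'n2_'+c+'.png'); np.savez('pics/n2_%s.npz'%c,**d)
cv2.imwrite('pics/n2_crop.png',cv2.resize(d['pixels'][180:310,260:440,::-1],None,fx=4.4,fy=4.4,interpolation=cv2.INTER_CUBIC))
E
```

```text
t: 20.05
position: [0.4931, -0.0744, 0.0218]
tcp_rot: [3.142, -0.0, 1.844]
contact_force: [0.1, -0.2, -0.1]
finger_gap: 0.88
t: 20.85
position: [0.4933, -0.0745, 0.1523]
tcp_rot: [3.14, 0.001, 1.844]
contact_force: [-0.8, 0.3, -1.4]
finger_gap: 0.876
t 20.85 pos [ 0.4933 -0.0745  0.1523] rot [1.7993e+02 4.0000e-02 1.0564e+02] F [-0.8  0.3 -1.4] gap 74.8
ROW cm [-4.37 -1.26 -0.27] rotvec [ 0.001  0.001 -0.004]
```

View pics/n2_wrist.png

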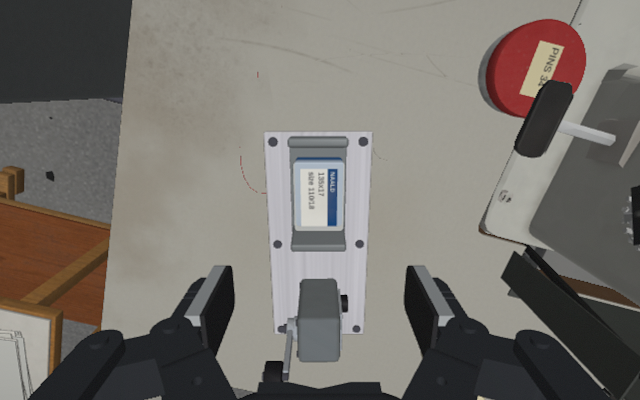

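View pics/n2_crop.png

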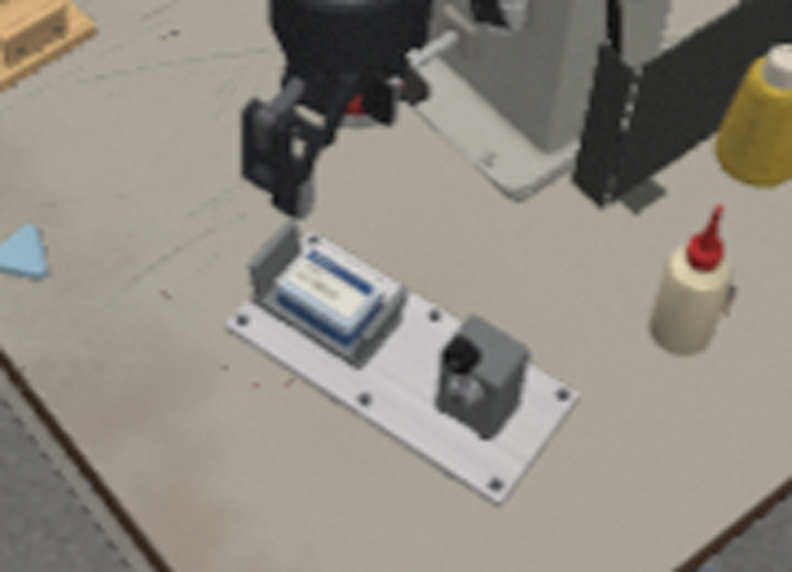

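The box sits flat in the nest, centred between both cheeks in the wrist view (lid at (320,195), cheeks at rows 145 and 240). I'll check it numerically and locate the roller.

```bash
python3 - <<'E'
from m import *
d=grab('wrist','n3_wrist.png');np.savez('pics/n3_wrist.npz',**d); P=cloud(d)
g=P[...,2]
roi=(P[...,0]>.42)&(P[...,0]<.58)&(P[...,1]<-.0)&(P[...,1]>-.26)&(g>.005)&(g<.08)
m=cv2.morphologyEx(roi.astype(np.uint8),cv2.MORPH_OPEN,np.ones((3,3)))
m[330:]=0
cs,_=cv2.findContours(m,cv2.RETR_EXTERNAL,cv2.CHAIN_APPROX_NONE); c=max(cs,key=cv2.contourArea)
cw=np.array([plane(d,u,v,.008)[:2] for u,v in c[:,0]])*1000
th=np.deg2rad(15.85); o=np.array([508.3,-126])
for it in range(3):
    X=np.array([np.cos(th),np.sin(th)]);Y=np.array([-X[1],X[0]])
    a=(cw-o)@X; b=(cw-o)@Y
    e=(np.abs(a+44)<5)&(b>-60)&(b<90); k=np.polyfit(b[e],a[e],1); th-=np.arctan(k[0])
f=(np.abs(a-44)<5)&(b>-60)&(b<90); h=(np.abs(b-100)<8)&(np.abs(a)<35)
C=o+X*(k[1]+np.median(a[f]))/2+Y*(np.median(b[h])-100)
print('yaw',np.rad2deg(th),'x edges',k[1],np.median(a[f]),'+y',np.median(b[h]),'C',C,'nest',C+55*Y,'roller',C-31*X-55*Y)
N=C+55*Y
q=P[...,:2]*1000-N
mm=(np.abs(q@X)<24)&(np.abs(q@Y)<33)&(np.abs(g-.040)<.005)
mm=cv2.morphologyEx(mm.astype(np.uint8),cv2.MORPH_OPEN,np.ones((3,3)))
r=rect(d,mm,.039); print('box',r[:3],'rel',((r[0]-N)@X).round(1),((r[0]-N)@Y).round(1),'lid z',np.median(g[mm>0]))
# lid inner white label centre etc
rl=(g>.095)&(g<.125)&(P[...,0]>.45)&(P[...,0]<.53)&(P[...,1]<-.15)&(P[...,1]>-.25)
print('roller pts',P[rl].mean(0) if rl.any() else None)
E
python3 go.py .493 -.12 .155 105.9
```

```text
yaw 15.897142454774652 x edges -44.75100923677599 43.868044398051076 +y 100.31098738958809 C [ 507.79021914 -125.82183333] nest [492.72510023 -72.92530989] roller [ 493.04093393 -187.20960562]
box (array([493.58779907, -73.7784729 ]), (38.922908782958984, 55.6678581237793), 15.675040245056152) rel 0.6 -1.1 lid z 0.040110476440728536
roller pts [ 0.49341306 -0.1797006   0.10682948]
t 21.0 pos [ 0.4922 -0.0742  0.1506] rot [-1.7989e+02 -8.0000e-02  1.0564e+02] F [-0.1 -0.5  0.3] gap 74.8
ROW cm [-4.44 -1.16 -0.44] rotvec [-0.002 -0.001 -0.005]
```

```bash
python3 -m handwheel '-1 -0.5 0 0 0 0 4; -2.5 -1 0 0 0 0 2; -4 -1.6 0 0 0 0 0; -5.5 -2.2 0 0 0 0 0; -7 -2.8 0 0 0 0 0; -7.4 -3 0 0 0 0 0; -7.4 -3 0 0 0 0 0; -7.4 -3 0 0 0 0 0'; python3 -m handwheel '0 0 0 0 0 0 0; 0 0 0 0 0 0 0; 0 0 1 0 0 0 0; 0 0 2 0 0 0 0; 0 0 3 0 0 0 0; 0 0 3 0 0 0 0; 0 0 3 0 0 0 0; 0 0 3 0 0 0 0'; python3 go.py .4837 -.1537 .092 105.64;  python3 - <<'E'
from h import *
for c in ('wrist','scene'):
    d=grab(c,'p1_'+c+'.png')
cv2.imwrite('pics/p1_crop.png',cv2.resize(d['pixels'][180:310,260:440,::-1],None,fx=4.4,fy=4.4,interpolation=cv2.INTER_CUBIC))
E
```

```text
t: 21.8
position: [0.4838, -0.1535, 0.1514]
tcp_rot: [-3.141, -0.001, 1.844]
contact_force: [-0.3, 0.5, -0.7]
finger_gap: -0.006
t: 22.6
position: [0.4843, -0.1539, 0.1219]
tcp_rot: [3.141, 0.0, 1.844]
contact_force: [0.4, -0.7, 0.3]
finger_gap: -0.001
t 22.6 pos [ 0.4843 -0.1539  0.1219] rot [1.7999e+02 1.0000e-02 1.0564e+02] F [ 0.4 -0.7  0.3] gap -0.1
ROW cm [ 0.04 -0.05  2.99] rotvec [0. 0. 0.]
```

View pics/p1_crop.png

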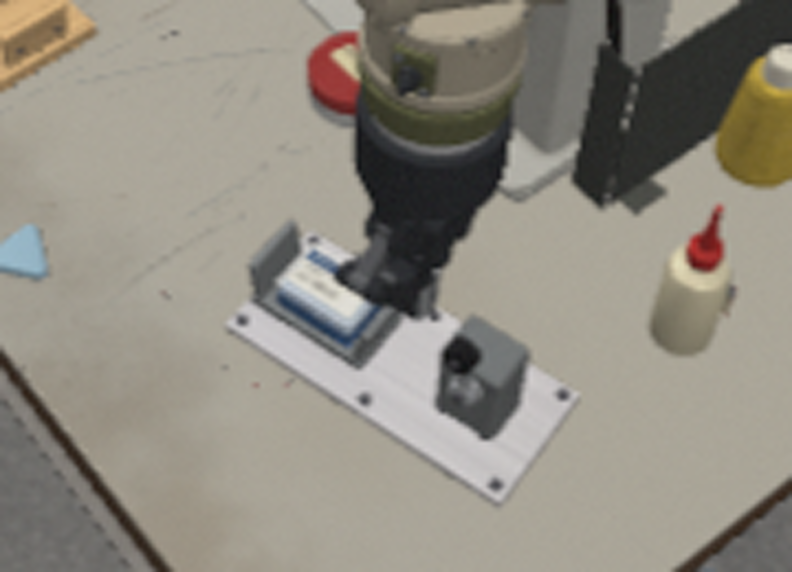

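View pics/p1_wrist.png

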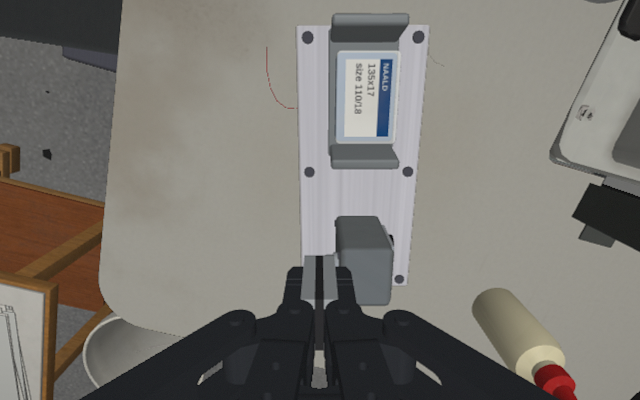

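The closed fingers stand just on the nest side of the roller, above the plate; the box is still in its nest. I'll go down and push gradually.

```bash
python3 -m handwheel '0 0 1 0 0 0 0; 0 0 2 0 0 0 0; 0 0 3 0 0 0 0; 0 0 3 0 0 0 0; -0.5 0 3 0 0 0 0; -0.9 0 3 0 0 0 0; -0.9 0 3 0 0 0 0; -0.9 0 3 0 0 0 0'; python3 -m handwheel '-0.2 0 0 0 0 0 0; -0.4 0 0 0 0 0 0; -0.6 0 0 0 0 0 0; -0.8 0 0 0 0 0 0; -1 0 0 0 0 0 0; -1 0 0 0 0 0 0; -1 0 0 0 0 0 0; -1 0 0 0 0 0 0'; python3 - <<'E'
from h import *
d=grab('scene','p2_scene.png')
cv2.imwrite('pics/p2_crop.png',cv2.resize(d['pixels'][220:290,320:420,::-1],None,fx=7,fy=7,interpolation=cv2.INTER_CUBIC))
E
```

```text
t: 23.5
position: [0.4869, -0.1629, 0.0921]
tcp_rot: [3.141, 0.0, 1.843]
contact_force: [-0.6, -0.2, -0.1]
finger_gap: 0.004
t: 24.3
position: [0.4892, -0.172, 0.0918]
tcp_rot: [3.142, -0.0, 1.844]
contact_force: [0.1, 1.7, -0.1]
finger_gap: -0.0
```

View pics/p2_crop.png

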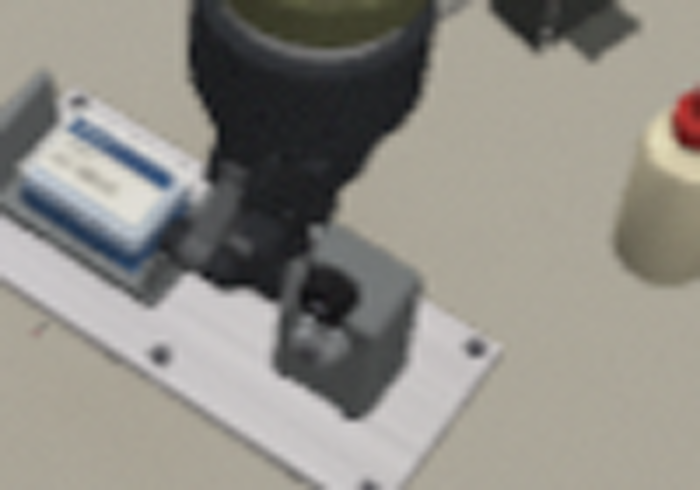

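The scene crop shows the fingers just touching the roller (at crop (328,290)); 1.7 N matches contact. Pushing on.

```bash
python3 -m handwheel '-0.3 0 0 0 0 0 0; -0.6 0 0 0 0 0 0; -0.9 0 0 0 0 0 0; -1.2 0 0 0 0 0 0; -1.3 0 0 0 0 0 0; -1.3 0 0 0 0 0 0; -1.3 0 0 0 0 0 0; -1.3 0 0 0 0 0 0'; python3 - <<'E'
from h import *
f=[]
for i in range(4):
    d=grab('scene','p3_scene.png'); f.append(manip.state()['contact_force'])
print(np.mean(f,0),manip.state()['position'])
cv2.imwrite('pics/p3_crop.png',cv2.resize(d['pixels'][220:290,320:420,::-1],None,fx=7,fy=7,interpolation=cv2.INTER_CUBIC))
E
```

```text
t: 25.15
position: [0.4927, -0.1845, 0.0918]
tcp_rot: [3.142, -0.0, 1.844]
contact_force: [-0.2, 3.9, 0.4]
finger_gap: -0.0
[0.31925039 3.13116202 0.58906992] [ 0.49274182 -0.18449908  0.09177036]
```

View pics/p3_crop.png

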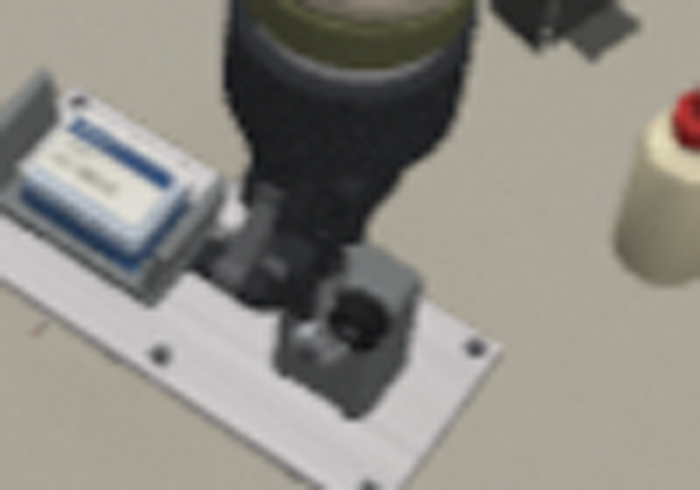

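The lever leans at about 0.38 rad (roller at crop (358,320), 3.1 N). I'll push 7 mm more for the click, hold, and look.

```bash
python3 -m handwheel '-0.2 0 0 0 0 0 0; -0.4 0 0 0 0 0 0; -0.6 0 0 0 0 0 0; -0.7 0 0 0 0 0 0; -0.7 0 0 0 0 0 0; -0.7 0 0 0 0 0 0; -0.7 0 0 0 0 0 0; -0.7 0 0 0 0 0 0'; python3 - <<'E'
from h import *
f=[]
for i in range(5):
    d=grab('scene','p4_scene.png'); f.append(manip.state()['contact_force'])
print(np.mean(f,0),manip.state()['position'])
cv2.imwrite('pics/p4_crop.png',cv2.resize(d['pixels'][220:290,320:420,::-1],None,fx=7,fy=7,interpolation=cv2.INTER_CUBIC))
# roller angle: top black blob centroid in several scene pictures, cast on the lever's plane station x=-31
th=np.deg2rad(15.9);X=np.array([np.cos(th),np.sin(th),0]);Y=np.array([-X[1],X[0],0]);C=np.array([.508,-.126,0])
for n in('p1','p4'):
    im=cv2.imread(f'pics/{n}_scene.png'); g=im.max(2)
    roi=np.zeros_like(g); roi[250:275,358:380]=1
    m=((g<45)&(roi>0)).astype(np.uint8); k,l,s,c=cv2.connectedComponentsWithStats(m)
    i=1+s[1:,4].argmax(); u,v=c[i]; o,w=ray(d,u,v)
    t=((C-o)@X-.036)/(w@X); q=o+w*t-C; print(n,(u,v),s[i],'y',q@Y,'z',q[2])
E
```

```text
t: 26.15
position: [0.4946, -0.1913, 0.0918]
tcp_rot: [3.142, -0.0, 1.844]
contact_force: [-0.2, 3.9, -0.1]
finger_gap: 0.001
[ 0.0809382   4.58605602 -0.17564241] [ 0.49465204 -0.19128649  0.09177728]
p1 (np.float64(364.5), np.float64(260.57894736842104)) [361 257   8   8  38] y -0.05621156882876059 z 0.11319804752097162
p4 (np.float64(366.9172932330827), np.float64(256.4887218045113)) [358 250  18  17 133] y -0.06074200991910468 z 0.1356631258536254
```

View pics/p4_crop.png

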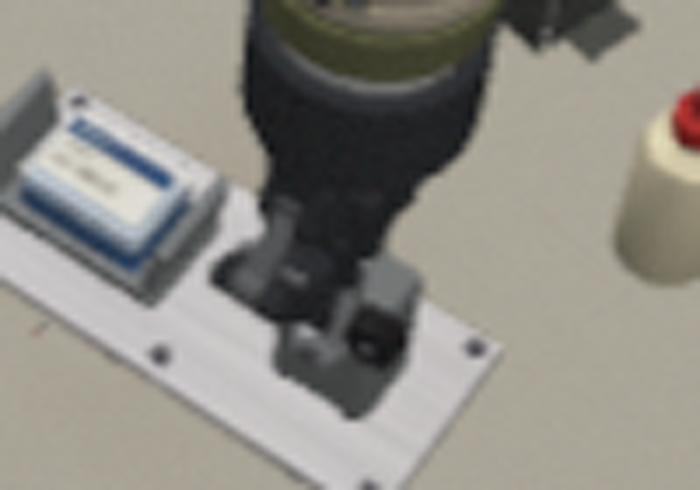

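```bash
python3 - <<'E'
from h import *
d=grab('scene'); th=np.deg2rad(15.9);X=np.array([np.cos(th),np.sin(th),0]);Y=np.array([-X[1],X[0],0]);C=np.array([.508,-.126,0])
for n,a,b in(('rest p1',461/4.4+260-320,355/4.4+180-220),('p2',328/7,290/7),('p3',358/7,320/7),('p4',376/7,335/7)):
    o,w=ray(d,320+a,220+b); t=((C-o)@X-.037)/(w@X); q=o+w*t-C; y,z=q@Y,q[2]; print(n,(y*1000).round(1),(z*1000).round(1),'disp angle',np.arctan2(-.055-y,z-.055).round(2))
E
```

```text
rest p1 -57.4 115.2 disp angle 0.04
p2 -63.0 117.5 disp angle 0.13
p3 -75.7 110.8 disp angle 0.35
p4 -83.0 108.6 disp angle 0.48
```

Both estimates (roller travel 25.6 mm, giving 0.53 rad; force 4.6 N, giving 0.56 rad) are past the click and well under 0.85. Withdrawing now.

```bash
python3 -m handwheel '0.4 0 0 0 0 0 0; 0.8 0 0 0 0 0 0; 1.2 0 0 0 0 0 0; 1.6 0 0 0 0 0 0; 2.0 0 0 0 0 0 0; 2.5 0 0 0 0 0 0; 3.2 0 0 0 0 0 0; 4 0 0 0 0 0 0'; python3 -m handwheel '0 0 -1 0 0 0 0; 0 0 -3 0 0 0 0; 0 0 -5 0 0 0 0; 0 0 -7 0 0 0 0; 4 0 -9 0 0 0 0; 7 0 -9 0 0 0 0; 7 0 -9 0 0 0 0; 7 0 -9 0 0 0 0'; python3 - <<'E'
from m import *
for c in ('wrist','scene'):
    d=grab(c,'e1_'+c+'.png'); np.savez(f'pics/e1_{c}.npz',**d)
cv2.imwrite('pics/e1_crop.png',cv2.resize(d['pixels'][180:310,260:440,::-1],None,fx=4.4,fy=4.4,interpolation=cv2.INTER_CUBIC))
d=dict(np.load('pics/e1_wrist.npz')); P=cloud(d); g=P[...,2]
th=np.deg2rad(15.9);X=np.array([np.cos(th),np.sin(th)]);Y=np.array([-X[1],X[0]]); N=np.array([492.7,-72.9])
q=P[...,:2]*1000-N
mm=(np.abs(q@X)<24)&(np.abs(q@Y)<33)&(np.abs(g-.040)<.005)
mm=cv2.morphologyEx(mm.astype(np.uint8),cv2.MORPH_OPEN,np.ones((3,3)))
r=rect(d,mm,.039); print('box',r[:3],'rel',((r[0]-N)@X).round(1),((r[0]-N)@Y).round(1),'lid z',np.median(g[mm>0]))
print(manip.state()['position'],manip.state()['contact_force'])
E
```

```text
t: 27.25
position: [0.4839, -0.1528, 0.0919]
tcp_rot: [3.141, 0.001, 1.843]
contact_force: [-0.4, 0.3, 0.6]
finger_gap: 0.004
t: 28.05
position: [0.4653, -0.0852, 0.1827]
tcp_rot: [3.14, 0.001, 1.845]
contact_force: [0.0, 0.2, 0.1]
finger_gap: -0.002
box (array([493.52264404, -74.02293396]), (39.054569244384766, 55.63788604736328), 15.659010887145996) rel 0.5 -1.3 lid z 0.04010738787235341
[ 0.46546017 -0.0860115   0.18206531] [ 0.8238004   0.50283364 -0.06968585]
```

View pics/e1_crop.png

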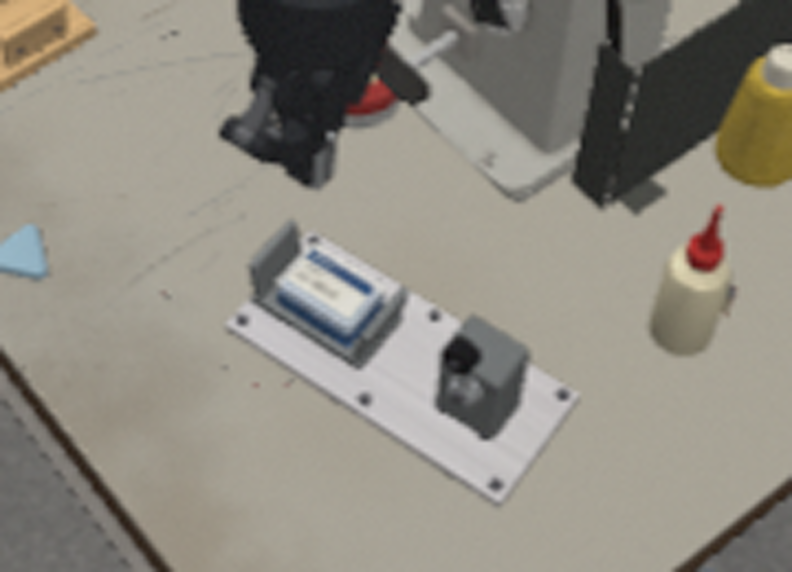

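View pics/e1_wrist.png

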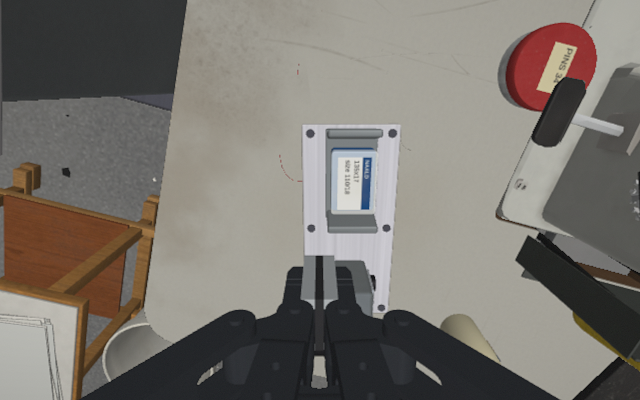

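The lever is back at its rest pixel (crop (461,355), same as before the push). The box is 0.5 / −1.3 mm from the nest's centre, the robot is clear, and tin, bottle and chalk are where they were.

```bash
python3 -c "
from cell import manip
print(manip.sign_off())"
```

```text
the job is handed in; nothing more can be done
None
```

I carried out every step and handed the job in at about 28 s of the 72 s allowed; the hand-in gives no verdict.

**What I did:**
- I took the needle box from the rack by its two ends, set it flat on the bare table and let go.
- I took it again across its long sides and lowered it into the nest.
- With the closed fingers I pushed the roller lever over and let it spring back. My estimate of the push is 0.53 rad from the roller's travel and 0.56 rad from the force.

**Last checks:**
- The box lay 0.5 mm across and 1.3 mm lengthwise from the nest's centre, about 0.2 degrees off square.
- Its lid was at the height expected for a box resting on the nest's floor.
- The lever was back at the same picture position as before the push, and the robot touched nothing.
- The pin tin, oil bottle and chalk looked unmoved in the pictures, but I did not measure them.

**Disagreement:** the top and wrist cameras differed by about 3 to 4 mm in world y. I split the difference, leaning to the wrist camera, and the close-up wrist view before lowering agreed with that.

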